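Set out the full butter pot at the breakfast buffet

TASK

One of the two look-alike steel butter pots with black knobs is full and the other is nearly empty: lift to feel which is heavier, and stand the full one in the middle of the round wooden board without dropping it. The nearly empty pot must end standing where it stood at the start (put it back there if you lifted it). Keep both pots upright.

Things in the scene. Friction and masses are not known exactly. Their poses are not given: they have to be found in the camera images.
- pot_a: one of two look-alike polished steel butter pots, standing on the counter: 76 mm across, 84 mm high with its lid (79 mm across, clipped on firmly); on the lid a black upright cylindrical grip knob 28 mm across, from 84 to 122 mm above the pot's foot. Origin: centre of its underside; z up; yaw means nothing. Only its weight, felt on lifting it, tells if it is full (see pot_b)
- pot_b: the other pot, the same in every way as pot_a; either may be the full one, by chance. The full pot weighs 0.42 to 0.52 kg in all (a block of butter inside), the nearly empty one 0.20 to 0.25 kg in all
- board: plain round light-wood board fixed flat on the black counter, 150 mm across, 12 mm thick. Origin: centre of its underside; its top is 12 mm above that

How it is judged:
By the outcome, as a careful person would: the job done as asked, in the order asked, and still so for the second after the job is handed in, with the robot touching nothing.
It also fails if it takes over 64 s, if anything falls off the work surface, if the arm or the gripper's body presses on something with over 40 N, if the wrist force passes 120 N, or if a joint passes its speed limit or range.

ROBOT

A 6-joint arm with a two-finger parallel gripper is mounted at the origin on the work surface. World frame = base frame: x ahead of the robot, y to its left, z up, the work surface at z = 0. Lengths are in m, angles in rad, forces in N, time in s.
With the tool pointing down it reaches from about 0.15 to 0.775 m from the base axis. Payload 6.1 kg.
Tool frame: the origin (TCP) lies at the very end of the fingers, on their centre line; the grasp point (between the pads) lies 19 mm behind it (manip.tcp_to_grasp is the distance from the TCP to the grasp point, in m); x points along the fingers, z is the direction in which the jaws open and shut, and the axes are right-handed (so a half turn about x gives the same grasp; the last joint's range is limited). The gripper opens to 85 mm and grips with 20 to 120 N. Pads are 22 mm wide; open, the fingers measure 114 mm over their backs; the gripper's body (76 mm by 85 mm) begins 54 mm behind the grasp point. The pads swing forward as they close: fully open they stand 13 mm farther back than shut.
Start: joints at [1.18, 0.126, -0.04, 1.405, 0, 1.571], TCP at [0.2, 0.485, 0.231] pointing down, gripper open.
Joint ranges: [-2.72, 2.72], [-0.95, 1.95], [-1.27, 1.35], [-1.78, 2.02], [-1.46, 1.47], [-3.14, 3.14]. Speed limits (rad/s): [2.39, 2.39, 3.01, 3.14, 3.14, 3.14].

INTERFACE

Orientations are given as a unit quaternion [w, x, y, z].
In Python, from bench import manip, camera, camera_info, job gives the robot as it stands. The module is installed in compiled form; this text tells all that it offers.
- The arm moves only by the tool move_arm, never from a script. Its argument "targets" is a list of rows, each a list of 3 entries, a list of its own where there are three numbers: the shift along the tool's x, y, z in mm, then the turn, a rotation vector about the tool's x, y, z in rad, then the closure, from 0 (fully open) to 1 (shut). In form: [[[x, y, z], [ax, ay, az], claw], ...]. A call has 1 to 5 rows; each row is the pose to reach, as a shift and turn from the pose commanded when the call began, along the tool's axes at that moment; what a row does not reach only later rows make up. A row lasts 1/10 s, in which the tool goes at most 50 mm and 8.59 degrees, less where a joint would pass 70% of its speed; a pose out of reach is approached as far as the arm can. A call with a gripper value outside its range is refused whole. The fingers move at their own pace and stop on an object; "squeeze" is the grip in N (left out, the last holds). Time passes only in rows, so rows that repeat a pose let the fingers close. It gives the time, the measured TCP pose, the force and the opening at its end, in the units of the state.
- manip.get_state(): the state, without advancing time (a new reading comes with each control period).
- camera(name): name is "side" or "top"; returns the picture (400x640x3 uint8, red, green, blue); there is no depth.
- camera_info(name): a dict with "K" (3x3 intrinsics, pixels), "rvec" (rotation vector, rad) and "tvec" (3), from world to camera coordinates, as OpenCV has them. Camera axes: x right, y down, z forward; pixel columns grow to the right and rows downward; lengths in m; the calibration is good to about 2 mm. A picture is of the moment at which its call begins. camera_info takes no time and is no camera call.
- job.sign_off(): hands the job in, once; it reports no verdict.
The state is a dict: "time_s": time; "joint_positions": joint angles; "joint_vel": joint speeds; "joint_torque": joint torques, N m; "ee_pos": TCP position; "orientation": TCP orientation; "wrist_force": force on the tool from outside, world axes, zero at the start; "wrist_torque": the same for the moment, N m; "width": opening from 0.0 (shut) to 1.0 (fully open).
Only numpy, scipy, OpenCV 4.12 (cv2) and the standard library are available. Lean on these libraries where they do the work, as an engineer would, in place of code of your own. Each camera call takes 0.05 s, during which the arm holds its last target.

## Working session

There is one attempt and no reset: what is moved stays moved. The work goes in short steps, Python scripts to look and compute and a tool call to move; the robot and the scene stay as the last step left them, time stands still between calls to the robot, and variables do not carry over. Pictures are saved under pics/ and viewed, and the job is handed in when it is done.

Besides the shell and the picture viewer there is one more tool, called in YAML: its name, and indented under it one key for each argument. move_arm: Moves the arm, as the interface text tells. Its arguments: {"type":"object","properties":{"targets":{"type":"array","items":{"type":"array"}},"squeeze":{"type":"number"}},"required":["targets"]}

```bash
mkdir -p pics
python3 - <<'E'
from bench import manip, camera, camera_info
import cv2
for n in("top","side"):
    cv2.imwrite(f"pics/{n}0.png",camera(n)[:,:,::-1]); i=camera_info(n); print(n,i)
s=manip.get_state(); print(s, manip.tcp_to_grasp)
E
```

```text
top {'K': array([[393.14534139,   0.        , 320.19717137],
       [  0.        , 393.14534139, 196.61217966],
       [  0.        ,   0.        ,   1.        ]]), 'rvec': array([ 2.15885818, -2.13760637,  0.17423724]), 'tvec': array([-0.01773763,  0.54434656,  0.83621649])}
side {'K': array([[367.17785608,   0.        , 313.44874877],
       [  0.        , 367.17785608, 198.48350548],
       [  0.        ,   0.        ,   1.        ]]), 'rvec': array([ 0.5903285 , -2.63309908,  1.23236258]), 'tvec': array([0.49648191, 0.18679864, 0.65089007])}
{'time_s': 0.1, 'joint_positions': array([ 1.17999602e+00,  1.26351746e-01, -4.04906347e-02,  1.40538230e+00,
       -2.60882644e-05,  1.57082508e+00]), 'joint_vel': array([ 0.00026572, -0.00057121,  0.00359877, -0.00213443,  0.00066462,
        0.00013762]), 'joint_torque': array([-1.20222183e-03, -4.36906886e+01,  3.53603482e+01,  1.37636263e-02,
       -1.79657837e-05, -5.50177674e-06]), 'ee_pos': array([0.19986082, 0.48508973, 0.230597  ]), 'orientation': array([ 0.58715559, -0.39368557,  0.58798456,  0.39310831]), 'wrist_force': array([ 0.15784846,  0.04237917, -0.79653266]), 'wrist_torque': array([-0.02262964,  0.00781061, -0.02316568]), 'width': 0.998554981853116} 0.0187
```

View pics/top0.png

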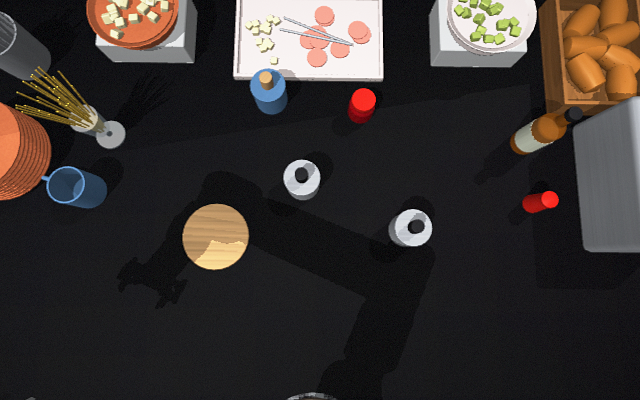

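View pics/side0.png

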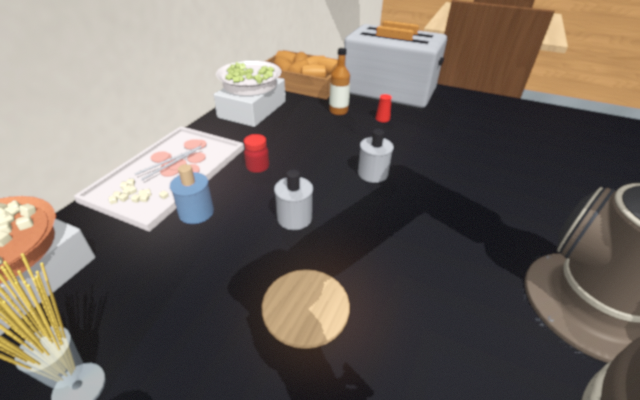

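The top view shows the two pots at about (302,180) and (411,228) and the board at (215,237). The side view shows the pots at (294,200) and (376,155) and the board at (306,308).

```bash
cat > h.py <<'E'
import numpy as np, cv2
from bench import manip, camera, camera_info
def ray(n,u,v,z):
    i=camera_info(n);R=cv2.Rodrigues(i["rvec"])[0];t=i["tvec"]
    c=-R.T@t; d=R.T@np.linalg.inv(i["K"])@np.array([u,v,1.]); return c+d*(z-c[2])/d[2]
def proj(n,p):
    i=camera_info(n); return cv2.projectPoints(np.array([p],float),i["rvec"],i["tvec"],i["K"],None)[0].ravel()
E
python3 - <<'E'
from h import *
for n in("top","side"):
    im=cv2.imread(f"pics/{n}0.png"); print(n,"cam",ray(n,320,200,0), "tcp",proj(n,[.2,.485,.23]))
    hsv=cv2.cvtColor(im,cv2.COLOR_BGR2HSV)
    bm=((hsv[...,0]>8)&(hsv[...,0]<28)&(hsv[...,1]>60)&(hsv[...,2]>80)).astype(np.uint8)
    gm=((hsv[...,1]<40)&(hsv[...,2]>90)).astype(np.uint8)
    for nm,m,z in(("wood",bm,.012),("steel",gm,.084)):
        cs,_=cv2.findContours(m,cv2.RETR_EXTERNAL,cv2.CHAIN_APPROX_NONE)
        for c in cs:
            a=cv2.contourArea(c)
            if 500<a<7000:
                x,y,w,h=cv2.boundingRect(c)
                pts=np.array([ray(n,*q,z)[:2] for q in c[:,0,:]]).astype(np.float32)
                e=cv2.fitEllipse(pts); mc=cv2.minEnclosingCircle(pts)
                print(nm,(x,y,w,h),a,"world ell",np.round(e[0],4),np.round(e[1],4),"mec",np.round(mc[0],4),round(mc[1],4))
for k,b in (("A",(275,150,60,60)),("B",(385,200,60,55))):
    x,y,w,h=b; im=cv2.imread("pics/top0.png"); cv2.imwrite(f"pics/crop{k}.png",cv2.resize(im[y:y+h,x:x+w],None,fx=8,fy=8,interpolation=0))
im=cv2.imread("pics/side0.png"); cv2.imwrite("pics/crops.png",cv2.resize(im[120:240,260:410],None,fx=5,fy=5,interpolation=0))
E
```

```text
top cam [ 0.54274294 -0.0123997   0.        ] tcp [ 11.19514796 387.01093153]
wood (182, 204, 67, 66) 3386.5 world ell [0.4563 0.2245] [0.1479 0.1486] mec [0.4566 0.2246] 0.0756
wood (0, 66, 94, 134) 4851.5 world ell [0.6923 0.6576] [0.1893 0.2632] mec [0.6969 0.687 ] 0.164
wood (86, 0, 92, 50) 3309.5 world ell [0.9786 0.4546] [0.1307 0.2413] mec [1.0093 0.4575] 0.1141
steel (389, 209, 44, 37) 1192.0 world ell [ 0.4739 -0.2031] [0.0752 0.0902] mec [ 0.4715 -0.2016] 0.0462
steel (283, 159, 38, 41) 1098.5 world ell [0.5766 0.0287] [0.0767 0.0855] mec [0.5756 0.0267] 0.044
steel (95, 121, 30, 28) 557.0 world ell [0.6688 0.4416] [0.0567 0.0625] mec [0.6702 0.4434] 0.0321
steel (429, 0, 108, 67) 6072.5 world ell [ 0.9198 -0.3706] [0.1724 0.2826] mec [ 0.9199 -0.3798] 0.1464
steel (95, 0, 99, 63) 1813.0 world ell [1.0411 0.4829] [0.2466 0.4994] mec [0.9002 0.3772] 0.1202
side cam [ 0.55432821 -0.05012445  0.        ] tcp [493.73036327 576.64758443]
wood (0, 336, 40, 33) 503.5 world ell [0.8227 0.4948] [0.0233 0.0888] mec [0.8196 0.4881] 0.0488
wood (261, 269, 90, 80) 5555.5 world ell [0.4564 0.2276] [0.1522 0.1561] mec [0.4558 0.2272] 0.079Traceback (most recent call last):
  File "<stdin>", line 13, in <module>
  File "h.py", line 4, in ray
    i=camera_info(n);R=cv2.Rodrigues(i["rvec"])[0];t=i["tvec"]
ValueError: time passes only in moves, steps and waits
```

```bash
cat > h.py <<'E'
import numpy as np, cv2
from bench import manip, camera, camera_info
I={n:camera_info(n) for n in("top","side")}
def ray(n,u,v,z):
    i=I[n];R=cv2.Rodrigues(i["rvec"])[0];t=i["tvec"]
    c=-R.T@t; d=R.T@np.linalg.inv(i["K"])@np.array([u,v,1.]); return c+d*(z-c[2])/d[2]
def proj(n,p):
    i=I[n]; return cv2.projectPoints(np.array([p],float),i["rvec"],i["tvec"],i["K"],None)[0].ravel()
E
python3 - <<'E'
from h import *
a=cv2.imread("pics/top0.png"); b=cv2.imread("pics/side0.png")
r=lambda c:cv2.resize(c,(380,290),interpolation=0)
cv2.imwrite("pics/crops.png",np.vstack([np.hstack([r(a[150:210,265:344]),r(a[200:260,375:454])]),np.hstack([r(b[165:235,250:342]),r(b[120:190,335:427])])]))
E
```

```text
(no output)
```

View pics/crops.png

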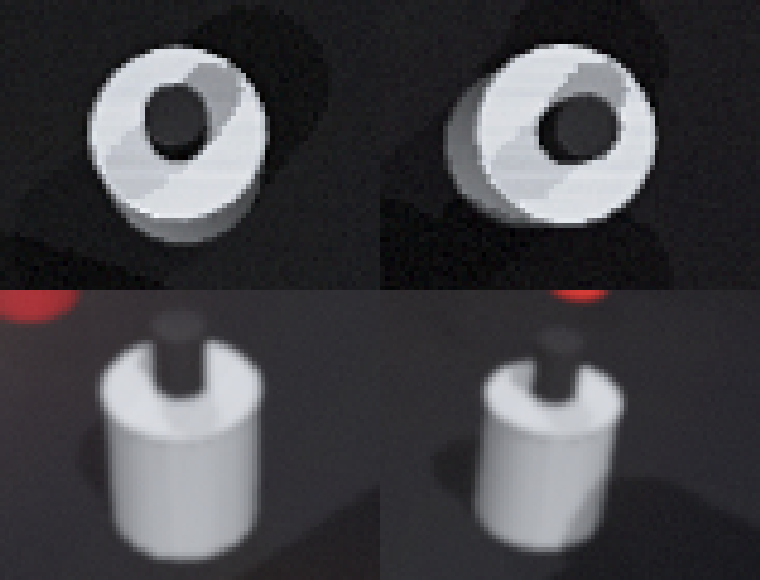

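The crops show the lid (brighter) separable from the body wall, with the knob clearly visible in both views. Lid fit with a higher threshold next.

```bash
cat >> h.py <<'E'
def pots(im,thr=160,n="top"):
    g=cv2.cvtColor(im,cv2.COLOR_BGR2HSV)
    m=((g[...,1]<50)&(g[...,2]>thr)).astype(np.uint8); out=[]
    for c in cv2.findContours(m,cv2.RETR_EXTERNAL,cv2.CHAIN_APPROX_NONE)[0]:
        if 700<cv2.contourArea(c)<2000:
            c=cv2.convexHull(c)
            p=np.array([ray(n,*q,.083)[:2] for q in c[:,0,:]]).astype(np.float32)
            e=cv2.fitEllipse(p)
            out.append((np.round(e[0],4),np.round(e[1],4)))
    return out
E
python3 - <<'E'
from h import *
im=cv2.imread("pics/top0.png")
for t in(150,165,180):print(t,pots(im,t))
# knob tops by dark disk
for x,y,w,h in((293,165,18,22),(405,217,22,20)):
    g=cv2.cvtColor(im,cv2.COLOR_BGR2GRAY)[y:y+h,x:x+w]
    m=((g<75)).astype(np.uint8); top=((g>35)&(g<75)).astype(np.uint8)
    for k in(m,top):
        n,l,s,c=cv2.connectedComponentsWithStats(k); j=1+np.argmax(s[1:,4]); u=c[j]+[x,y]; print(s[j],ray("top",*u,.122))
for u,v in((250+178/4.13,165+(327-290)/4.14),(335+558/4.13-380/4.13,120+(340-290)/4.14)):print("side knob",u,v,ray("side",u,v,.122))
s=manip.get_state(); from scipy.spatial.transform import Rotation as Ro
q=s["orientation"]; print(Ro.from_quat(q[[1,2,3,0]]).as_matrix().round(4))
E
```

```text
150 [(array([ 0.4753, -0.2076]), array([0.0769, 0.0786])), (array([0.5801, 0.0285]), array([0.0771, 0.0779]))]
165 []
180 []
[  2   3  13  15 162] [0.57658886 0.02776107 0.122     ]
[  2   3  13  13 124] [0.57906915 0.02775813 0.122     ]
[  3   3  16  14 182] [ 0.47395434 -0.20333099  0.122     ]
[  6   3  13  13 127] [ 0.47562164 -0.20687936  0.122     ]
side knob 293.09927360774816 173.93719806763286 [0.57904312 0.03230667 0.122     ]
side knob 378.0992736077482 132.07729468599035 [ 0.47571592 -0.2029595   0.122     ]
[[-5.000e-04 -9.246e-01  3.810e-01]
 [-1.300e-03  3.810e-01  9.246e-01]
 [-1.000e+00 -0.000e+00 -1.400e-03]]
```

Lid and knob agree to within 4 mm across both views: pot 1 is at (0.579, 0.029), pot 2 at (0.4755, -0.206) and the board at (0.456, 0.2255). The fitted sizes (78 mm lid, 148 mm board) match too. I'll go to pot 1 first.

```bash
cat >> h.py <<'E'
from scipy.spatial.transform import Rotation as Ro
def go(x,y,z,az):
    s=manip.get_state(); q=s["orientation"]; M=Ro.from_quat(q[[1,2,3,0]]).as_matrix()
    sh=M.T@(np.array([x,y,z])-s["ee_pos"])*1000
    a=np.deg2rad(az); zt=np.array([np.cos(a),np.sin(a),0]); xt=np.array([0,0,-1.]); G=np.array([xt,np.cross(zt,xt),zt]).T
    rv=Ro.from_matrix(M.T@G).as_rotvec()
    print("shift",sh.round(1),"len",np.linalg.norm(sh).round(0),"rot",rv.round(3),"t",s["time_s"],"q",s["joint_positions"].round(2),"F",s["wrist_force"].round(2))
E
python3 -c "
from h import *
go(.579,.0295,.2,10)"
```

```text
shift [  31.  -524.1 -276.8] len 594.0 rot [ 1.005e+00 -1.000e-03  1.000e-03] t 0.1 q [ 1.18  0.13 -0.04  1.41 -0.    1.57] F [ 0.16  0.04 -0.8 ]
```

move_arm:
  targets:
    - [[3,-40,-21],[0.08,0,0],0]
    - [[5,-80,-42],[0.16,0,0],0]
    - [[7,-120,-63],[0.24,0,0],0]
    - [[9,-160,-84],[0.32,0,0],0]
    - [[11,-200,-106],[0.4,0,0],0]

```text
time_s: 0.6
ee_pos: [0.3452, 0.3097, 0.2199]
orientation: [0.654, -0.268, 0.654, 0.268]
wrist_force: [1.3, 0.1, 0.7]
width: 0.995
```

```bash
python3 -c "
from h import *
go(.579,.0295,.2,10)"
```

```text
shift [  19.9 -363.7  -29.8] len 365.0 rot [ 0.603 -0.     0.   ] t 0.6 q [ 0.73  0.01 -0.19  1.37 -0.    1.52] F [1.29 0.05 0.67]
```

move_arm:
  targets:
    - [[3,-45,-4],[0.1,0,0],0]
    - [[6,-90,-7],[0.2,0,0],0]
    - [[9,-135,-11],[0.3,0,0],0]
    - [[12,-180,-14],[0.4,0,0],0]
    - [[14,-225,-18],[0.5,0,0],0]

```text
time_s: 1.1
ee_pos: [0.4907, 0.1369, 0.2058]
orientation: [0.7, -0.097, 0.701, 0.097]
wrist_force: [0.4, 1.2, -0.1]
width: 1.0
```

```bash
python3 -c "
from h import *
go(.579,.0295,.2,10)"
```

```text
shift [   5.7 -127.4   55.8] len 139.0 rot [ 0.101 -0.001 -0.   ] t 1.1 q [ 0.27  0.1  -0.13  1.35  0.    1.57] F [ 0.41  1.23 -0.09]
```

move_arm:
  targets:
    - [[2,-40,18],[0.04,0,0],0]
    - [[4,-80,35],[0.08,0,0],0]
    - [[6,-127,56],[0.1,0,0],0]
    - [[6,-127,56],[0.1,0,0],0]
    - [[6,-127,56],[0.1,0,0],0]

```text
time_s: 1.6
ee_pos: [0.5789, 0.031, 0.1992]
orientation: [0.704, -0.063, 0.705, 0.063]
wrist_force: [-0.2, 1.0, -0.5]
width: 1.005
```

```bash
python3 -c "
from h import *
go(.579,.0295,.089,10)
cv2.imwrite('pics/t1.png',np.vstack([camera('side')[:300,:,::-1],camera('top')[60:300,:,::-1]]))"
```

```text
shift [110.2  -1.5   0. ] len 110.0 rot [ 0.003 -0.002 -0.001] t 1.6 q [0.05 0.23 0.02 1.36 0.   1.45] F [-0.19  0.95 -0.54]
```

View pics/t1.png

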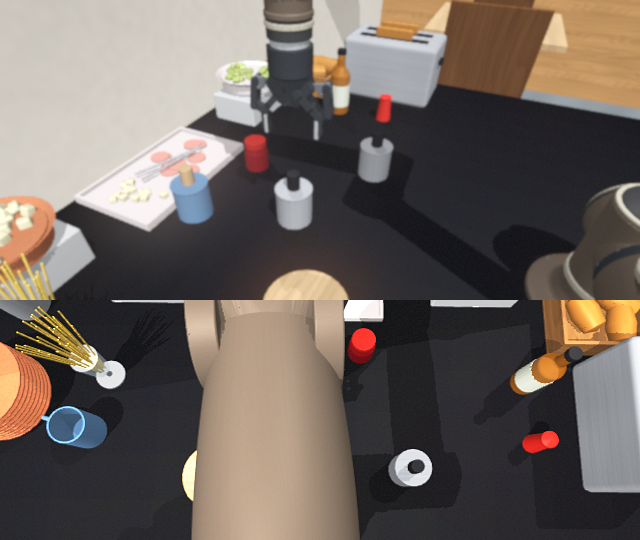

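The gripper, with fingers at columns 266 and 316, is centred over pot 1's knob at (293,180). I'll descend and leave the pot standing while the fingers close.

move_arm:
  targets:
    - [[30,-1,0],[0,0,0],0]
    - [[60,-1.5,0],[0,0,0],0]
    - [[85,-1.5,0],[0,0,0],0]
    - [[100,-1.5,0],[0,0,0],0]
    - [[110,-1.5,0],[0,0,0],0]
  squeeze: 60

```text
time_s: 2.2
ee_pos: [0.5777, 0.032, 0.0893]
orientation: [0.704, -0.064, 0.705, 0.064]
wrist_force: [-0.4, 0.8, -0.2]
width: 1.001
```

move_arm:
  targets:
    - [[0,0,0],[0,0,0],0]
    - [[0,0,0],[0,0,0],0.3]
    - [[0,0,0],[0,0,0],0.5]
    - [[0,0,0],[0,0,0],0.6]
    - [[0,0,0],[0,0,0],0.65]

```text
time_s: 2.7
ee_pos: [0.5796, 0.0305, 0.091]
orientation: [0.705, -0.064, 0.704, 0.064]
wrist_force: [2.8, -0.3, 1.0]
width: 0.354
```

move_arm:
  targets:
    - [[0,0,0],[0,0,0],0.68]
    - [[0,0,0],[0,0,0],0.72]
    - [[0,0,0],[0,0,0],0.8]
    - [[0,0,0],[0,0,0],1]
    - [[0,0,0],[0,0,0],1]

```text
time_s: 3.2
ee_pos: [0.5798, 0.0305, 0.091]
orientation: [0.705, -0.064, 0.704, 0.064]
wrist_force: [1.5, 1.0, 6.0]
width: 0.307
```

```bash
python3 -c "
from h import *
go(.579,.0295,.089,10);s=manip.get_state();print(s['ee_pos'],s['width'],s['wrist_torque'])
cv2.imwrite('pics/t2.png',cv2.resize(camera('side')[100:250,200:400,::-1],None,fx=4,fy=4))"
```

```text
shift [ 2.  -0.9 -0.9] len 2.0 rot [0.005 0.002 0.   ] t 3.2 q [ 0.05  0.26 -0.18  1.13  0.    1.44] F [1.46 0.98 6.  ]
[0.57975956 0.03054543 0.09095377] 0.3068573448352369 [ 0.0640649  -0.1731917  -0.02690958]
```

View pics/t2.png

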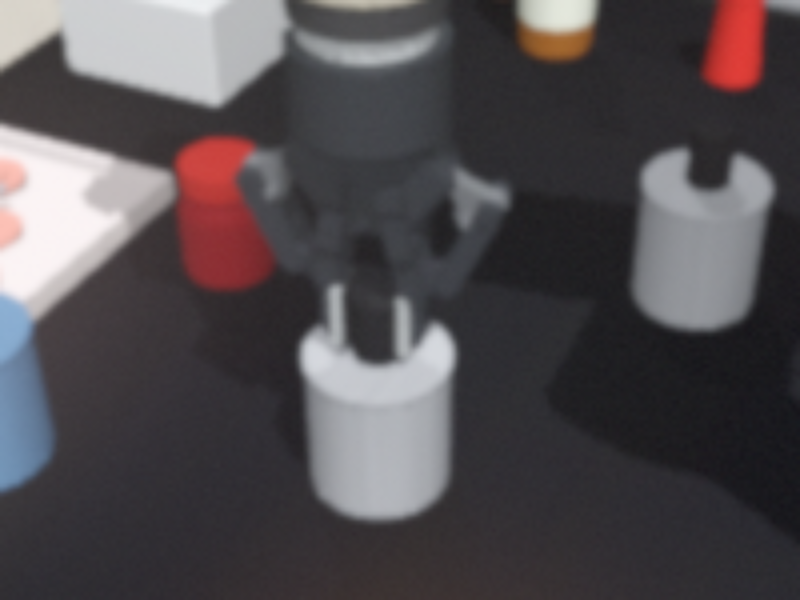

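Pot 1's knob is held, with an opening of 0.307 (26 mm, against the 28 mm knob). I'll lift it a little and feel the weight.

move_arm:
  targets:
    - [[-4,0,0],[0,0,0],1]
    - [[-12,0,0],[0,0,0],1]
    - [[-22,0,0],[0,0,0],1]
    - [[-28,0,0],[0,0,0],1]
    - [[-30,0,0],[0,0,0],1]

```text
time_s: 3.75
ee_pos: [0.5796, 0.0305, 0.1214]
orientation: [0.705, -0.064, 0.704, 0.064]
wrist_force: [0.2, -1.0, -2.4]
width: 0.308
```

move_arm:
  targets:
    - [[0,0,0],[0,0,0],1]
    - [[0,0,0],[0,0,0],1]
    - [[0,0,0],[0,0,0],1]

```text
time_s: 4.05
ee_pos: [0.5789, 0.0305, 0.1199]
orientation: [0.704, -0.064, 0.705, 0.064]
wrist_force: [-0.9, -0.0, -1.4]
width: 0.315
```

move_arm:
  targets:
    - [[0,0,0],[0,0,0],1]
    - [[0,0,0],[0,0,0],1]

```text
time_s: 4.25
ee_pos: [0.579, 0.0305, 0.12]
orientation: [0.704, -0.064, 0.704, 0.064]
wrist_force: [-0.0, -0.8, -2.3]
width: 0.308
```

move_arm:
  targets:
    - [[0,0,0],[0,0,0],1]
    - [[0,0,0],[0,0,0],1]

```text
time_s: 4.45
ee_pos: [0.5791, 0.0305, 0.1202]
orientation: [0.704, -0.064, 0.704, 0.064]
wrist_force: [0.5, -0.5, -2.9]
width: 0.313
```

```bash
python3 -c "
from h import *
for k in range(6):
  camera('top');s=manip.get_state();print(s['wrist_force'].round(2),s['wrist_torque'].round(3),s['joint_torque'].round(2))
print(s['ee_pos'],s['width'])
cv2.imwrite('pics/t3.png',cv2.resize(camera('side')[100:250,200:400,::-1],None,fx=4,fy=4))"
```

```text
[ 1.05  0.2  -2.72] [-0.026 -0.008 -0.024] [ -0.   -52.17  35.58   0.    -0.    -0.  ]
[-0.88  0.3  -2.48] [0.031 0.034 0.056] [  0.   -52.17  35.58   0.    -0.    -0.  ]
[ 0.23  0.89 -1.52] [-0.018  0.02  -0.015] [ -0.   -52.17  35.59   0.    -0.    -0.  ]
[ 0.31 -0.2  -1.56] [ 0.052 -0.    -0.026] [  0.   -52.18  35.59  -0.    -0.    -0.  ]
[ 0.88 -0.17 -2.49] [0.014 0.048 0.021] [  0.   -52.18  35.59  -0.    -0.    -0.  ]
[ 0.38  0.07 -2.04] [-0.006 -0.022  0.027] [ -0.   -52.18  35.59  -0.    -0.     0.  ]
[0.57918066 0.03053122 0.12031378] 0.3070250328691334
```

View pics/t3.png

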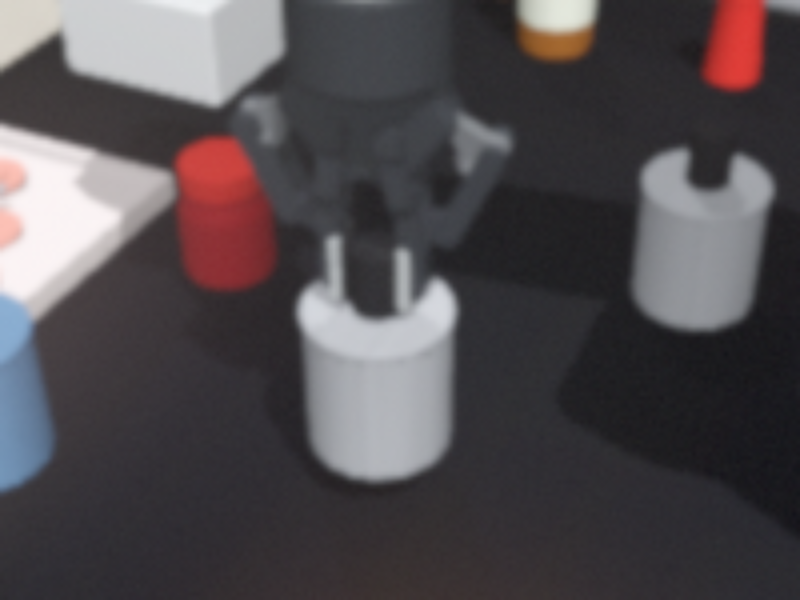

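Pot 1 is clear of the counter and reads a steady force of about -2.2 N, or 0.22 kg, so it's the nearly empty one. I'll put it straight back down.

move_arm:
  targets:
    - [[8,0,0],[0,0,0],1]
    - [[16,0,0],[0,0,0],1]
    - [[23,0,0],[0,0,0],1]
    - [[27,0,0],[0,0,0],1]
    - [[29,0,0],[0,0,0],1]

```text
time_s: 5.3
ee_pos: [0.5788, 0.0306, 0.0908]
orientation: [0.704, -0.064, 0.705, 0.064]
wrist_force: [-2.3, 0.6, 6.5]
width: 0.307
```

move_arm:
  targets:
    - [[0.5,0,0],[0,0,0],1]
    - [[0.5,0,0],[0,0,0],1]
    - [[0.5,0,0],[0,0,0],1]

```text
time_s: 5.6
ee_pos: [0.5793, 0.0305, 0.091]
orientation: [0.704, -0.064, 0.704, 0.064]
wrist_force: [-0.8, 0.0, -1.6]
width: 0.314
```

```bash
python3 -c "
from h import *
for k in range(3):
  camera('top');s=manip.get_state();print(s['wrist_force'].round(2),s['ee_pos'])
cv2.imwrite('pics/t4.png',cv2.resize(camera('side')[100:250,200:400,::-1],None,fx=4,fy=4))"
```

```text
[-0.75  0.13 -1.35] [0.57931733 0.03053249 0.0909736 ]
[-1.19 -0.04 -1.63] [0.57931128 0.03055522 0.09098714]
[ 0.39  0.48 -0.42] [0.57932806 0.03053833 0.09098599]
```

View pics/t4.png

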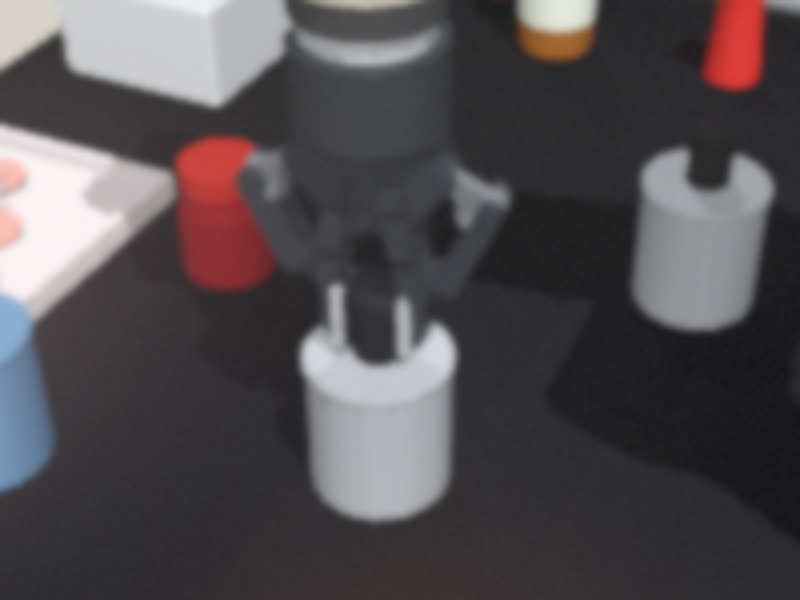

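The pot is back in the same picture position, base at (378,515), and the force shows contact. I'll release gently and rise.

move_arm:
  targets:
    - [[0.5,0,0],[0,0,0],0.66]
    - [[0.5,0,0],[0,0,0],0.6]
    - [[0.5,0,0],[0,0,0],0.4]
    - [[0.5,0,0],[0,0,0],0.2]
    - [[0.5,0,0],[0,0,0],0]

```text
time_s: 6.3
ee_pos: [0.5792, 0.0306, 0.0903]
orientation: [0.704, -0.064, 0.704, 0.064]
wrist_force: [-0.2, -0.3, 0.6]
width: 0.895
```

move_arm:
  targets:
    - [[0,0,0],[0,0,0],0]
    - [[-15,0,0],[0,0,0],0]
    - [[-40,0,0],[0,0,0],0]
    - [[-75,0,0],[0,0,0],0]
    - [[-110,0,0],[0,0,0],0]

```text
time_s: 6.8
ee_pos: [0.5787, 0.0305, 0.2011]
orientation: [0.704, -0.064, 0.705, 0.064]
wrist_force: [1.1, -0.1, 0.9]
width: 0.995
```

```bash
python3 -c "
from h import *
go(.4755,-.206,.2,-15)"
```

```text
shift [   1.2 -214.2 -143.9] len 258.0 rot [ 0.442 -0.001  0.   ] t 6.8 q [0.05 0.23 0.02 1.36 0.   1.44] F [ 1.11 -0.07  0.95]
```

move_arm:
  targets:
    - [[0,-38,-26],[0.08,0,0],0]
    - [[0,-76,-51],[0.16,0,0],0]
    - [[0,-114,-77],[0.24,0,0],0]
    - [[1,-152,-102],[0.32,0,0],0]
    - [[1,-190,-128],[0.4,0,0],0]

```text
time_s: 7.3
ee_pos: [0.4863, -0.1807, 0.1993]
orientation: [0.703, 0.079, 0.703, -0.079]
wrist_force: [-0.2, -0.8, -0.3]
width: 1.001
```

```bash
python3 -c "
from h import *
go(.4755,-.206,.2,-15)"
```

```text
shift [ -0.7 -27.1  -5. ] len 28.0 rot [0.039 0.    0.   ] t 7.3 q [-0.36  0.12 -0.12  1.33 -0.    1.44] F [-0.22 -0.84 -0.27]
```

move_arm:
  targets:
    - [[0,-20,-4],[0.03,0,0],0]
    - [[0,-25,-6],[0.04,0,0],0]
    - [[0,-25,-6],[0.04,0,0],0]
    - [[0,-25,-6],[0.04,0,0],0]

```text
time_s: 7.7
ee_pos: [0.4763, -0.2017, 0.1993]
orientation: [0.701, 0.091, 0.701, -0.091]
wrist_force: [-0.2, 0.2, -1.2]
width: 1.001
```

```bash
python3 -c "
from h import *
go(.4755,-.206,.090,-15)
t=camera('top')[:,:,::-1];print(pots(t,150))
cv2.imwrite('pics/t5.png',np.vstack([camera('side')[:300,:,::-1],t[60:300]]))"
```

```text
shift [109.3  -4.4   0.4] len 109.0 rot [ 0.003  0.    -0.   ] t 7.7 q [-0.4   0.11 -0.12  1.33  0.    1.43] F [-0.23  0.15 -1.21]
[(array([ 0.4762, -0.2049]), array([0.0701, 0.0776])), (array([0.5789, 0.0284]), array([0.0772, 0.0778]))]
```

View pics/t5.png

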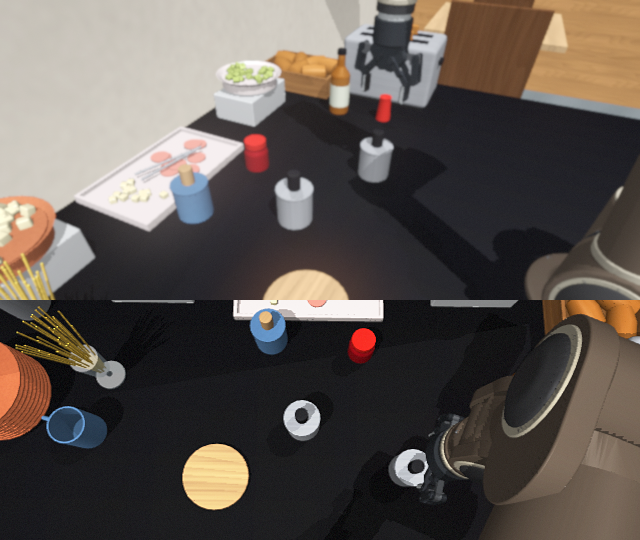

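Pot 1 is standing 1 mm from its first measured spot. The gripper is over pot 2, so I'll descend and grip.

move_arm:
  targets:
    - [[30,-3,0],[0,0,0],0]
    - [[60,-4.5,0],[0,0,0],0]
    - [[85,-4.5,0],[0,0,0],0]
    - [[100,-4.5,0],[0,0,0],0]
    - [[109,-4.5,0],[0,0,0],0]

```text
time_s: 8.3
ee_pos: [0.4745, -0.2055, 0.0887]
orientation: [0.701, 0.091, 0.702, -0.091]
wrist_force: [0.5, 0.2, 0.7]
width: 0.998
```

move_arm:
  targets:
    - [[0,0,0],[0,0,0],0]
    - [[0,0,0],[0,0,0],0.3]
    - [[0,0,0],[0,0,0],0.5]
    - [[0,0,0],[0,0,0],0.6]
    - [[0,0,0],[0,0,0],0.65]

```text
time_s: 8.8
ee_pos: [0.4752, -0.2069, 0.091]
orientation: [0.702, 0.092, 0.701, -0.092]
wrist_force: [2.7, -1.0, 1.8]
width: 0.355
```

move_arm:
  targets:
    - [[0,0,0],[0,0,0],0.68]
    - [[0,0,0],[0,0,0],0.72]
    - [[0,0,0],[0,0,0],0.8]
    - [[0,0,0],[0,0,0],1]
    - [[0,0,0],[0,0,0],1]

```text
time_s: 9.3
ee_pos: [0.4756, -0.2071, 0.0911]
orientation: [0.702, 0.091, 0.7, -0.092]
wrist_force: [2.6, -0.3, 5.5]
width: 0.308
```

move_arm:
  targets:
    - [[-4,0,0],[0,0,0],1]
    - [[-12,0,0],[0,0,0],1]
    - [[-22,0,0],[0,0,0],1]
    - [[-28,0,0],[0,0,0],1]
    - [[-30,0,0],[0,0,0],1]

```text
time_s: 9.8
ee_pos: [0.4751, -0.2069, 0.1213]
orientation: [0.702, 0.092, 0.701, -0.092]
wrist_force: [-0.3, -0.3, -3.9]
width: 0.305
```

move_arm:
  targets:
    - [[0,0,0],[0,0,0],1]
    - [[0,0,0],[0,0,0],1]
    - [[0,0,0],[0,0,0],1]

```text
time_s: 10.1
ee_pos: [0.4745, -0.2066, 0.1199]
orientation: [0.701, 0.092, 0.701, -0.092]
wrist_force: [-0.5, 0.5, -4.7]
width: 0.31
```

```bash
python3 -c "
from h import *
for k in range(5):
  camera('top');s=manip.get_state();print(s['wrist_force'].round(2),s['wrist_torque'].round(3))
print(s['ee_pos'],s['width'])
go(.4562,.2255,.17,40)
cv2.imwrite('pics/t6.png',cv2.resize(camera('side')[60:210,260:460,::-1],None,fx=4,fy=4))"
```

```text
[-0.96 -0.28 -4.89] [-0.028 -0.02  -0.021]
[ 0.26 -0.54 -4.22] [-0.031 -0.009  0.031]
[-0.57 -0.05 -4.64] [ 0.043  0.037 -0.003]
[ 0.37 -0.71 -4.91] [ 0.043 -0.006 -0.032]
[ 0.27  0.49 -4.55] [ 0.049 -0.023 -0.023]
[ 0.47466853 -0.20668723  0.12012422] 0.30817116857012045
shift [ -49.8  412.9 -129. ] len 435.0 rot [-0.958 -0.    -0.   ] t 10.35 q [-0.41  0.14 -0.27  1.16  0.    1.42] F [ 0.27  0.49 -4.55]
```

View pics/t6.png

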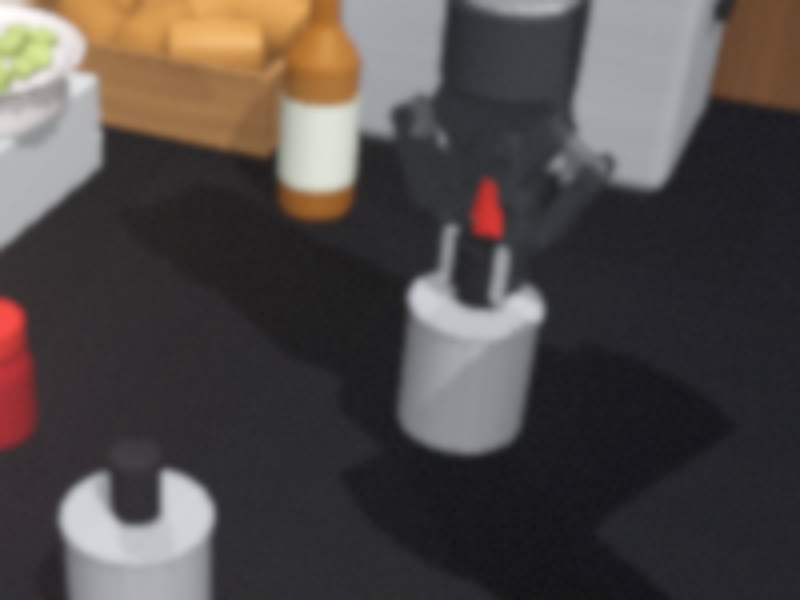

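Pot 2 reads about -4.65 N (0.47 kg), so it's the full one. The grip is firm and the pot is upright. I'll raise it above the other pot's knob, then carry it smoothly.

move_arm:
  targets:
    - [[-8,0,0],[0,0,0],1]
    - [[-25,0,0],[0,0,0],1]
    - [[-48,0,0],[0,0,0],1]
    - [[-71,4,-1],[-0.01,0,0],1]
    - [[-92,14,-4],[-0.03,0,0],1]
  squeeze: 80

```text
time_s: 10.9
ee_pos: [0.4747, -0.1926, 0.214]
orientation: [0.703, 0.081, 0.702, -0.081]
wrist_force: [0.3, 0.6, -4.6]
width: 0.304
```

```bash
python3 -c "
from h import *
go(.4562,.2255,.235,35)"
```

```text
shift [ -21.3  402.8 -113.4] len 419.0 rot [-0.841  0.001  0.001] t 10.9 q [-0.39  0.1  -0.11  1.36 -0.    1.42] F [ 0.34  0.56 -4.56]
```

move_arm:
  targets:
    - [[-10,16,-4],[-0.03,0,0],1]
    - [[-18,36,-10],[-0.08,0,0],1]
    - [[-21,60,-17],[-0.13,0,0],1]
    - [[-21,86,-24],[-0.18,0,0],1]
    - [[-21,114,-32],[-0.24,0,0],1]

```text
time_s: 11.4
ee_pos: [0.4694, -0.0731, 0.2342]
orientation: [0.708, -0.004, 0.707, 0.004]
wrist_force: [-0.2, -0.0, -4.8]
width: 0.304
```

```bash
python3 -c "
from h import *
go(.4562,.2255,.235,35)"
```

```text
shift [ -0.9 298.8  -9.7] len 299.0 rot [-0.599  0.001  0.001] t 11.4 q [-0.15  0.03 -0.14  1.4  -0.    1.4 ] F [-0.17 -0.05 -4.85]
```

move_arm:
  targets:
    - [[0,28,-1],[-0.06,0,0],1]
    - [[0,56,-2],[-0.12,0,0],1]
    - [[0,84,-3],[-0.18,0,0],1]
    - [[0,112,-4],[-0.24,0,0],1]
    - [[0,140,-5],[-0.3,0,0],1]

```text
time_s: 11.9
ee_pos: [0.4628, 0.0672, 0.2341]
orientation: [0.699, -0.11, 0.698, 0.11]
wrist_force: [-0.1, -0.7, -4.8]
width: 0.304
```

```bash
python3 -c "
from h import *
go(.4562,.2255,.235,35)"
```

```text
shift [ -0.9 152.7  42.4] len 158.0 rot [-0.298  0.001  0.   ] t 11.9 q [ 0.14  0.02 -0.15  1.4  -0.    1.4 ] F [-0.09 -0.74 -4.81]
```

move_arm:
  targets:
    - [[0,26,7],[-0.05,0,0],1]
    - [[0,52,14],[-0.1,0,0],1]
    - [[0,78,22],[-0.15,0,0],1]
    - [[0,102,28],[-0.2,0,0],1]
    - [[0,122,34],[-0.24,0,0],1]

```text
time_s: 12.4
ee_pos: [0.4579, 0.194, 0.234]
orientation: [0.681, -0.193, 0.68, 0.193]
wrist_force: [0.5, -0.1, -4.8]
width: 0.305
```

```bash
python3 -c "
from h import *
go(.4562,.2255,.235,35)"
```

```text
shift [-1.  27.7 15.1] len 32.0 rot [-0.058  0.001 -0.   ] t 12.4 q [ 0.4   0.07 -0.09  1.4   0.    1.42] F [ 0.48 -0.08 -4.77]
```

move_arm:
  targets:
    - [[0,13,7],[-0.03,0,0],1]
    - [[0,22,12],[-0.05,0,0],1]
    - [[0,27,15],[-0.06,0,0],1]
    - [[0,27,15],[-0.06,0,0],1]
    - [[0,27,15],[-0.06,0,0],1]

```text
time_s: 12.9
ee_pos: [0.4568, 0.2229, 0.2333]
orientation: [0.674, -0.212, 0.675, 0.212]
wrist_force: [1.0, -0.7, -4.1]
width: 0.303
```

```bash
python3 -c "
from h import *
go(.4562,.2255,.105,35);s=manip.get_state();print(s['ee_pos'],s['width'])
cv2.imwrite('pics/t7.png',camera('side')[:,:,::-1])"
```

```text
shift [128.3   2.5   1. ] len 128.0 rot [-0.002 -0.     0.   ] t 12.9 q [ 0.45  0.09 -0.07  1.41 -0.    1.42] F [ 1.01 -0.73 -4.15]
[0.45680023 0.222902   0.23328955] 0.30305165826179287
```

View pics/t7.png

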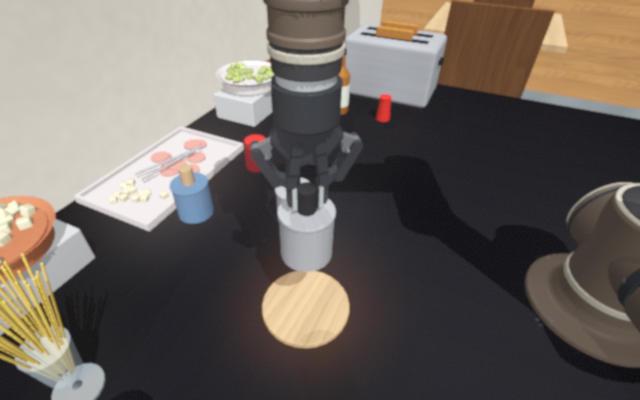

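The pot is upright at (306,235) above the board. Contact is expected at TCP z ≈ 0.103 m, so I'll descend to just above that and check the centring.

move_arm:
  targets:
    - [[15,2,1],[0,0,0],1]
    - [[38,2.5,1],[0,0,0],1]
    - [[62,2.5,1],[0,0,0],1]
    - [[85,2.5,1],[0,0,0],1]
    - [[102,2.5,1],[0,0,0],1]

```text
time_s: 13.45
ee_pos: [0.4557, 0.225, 0.1299]
orientation: [0.674, -0.212, 0.675, 0.212]
wrist_force: [0.5, 0.3, -4.5]
width: 0.305
```

move_arm:
  targets:
    - [[9,0,0],[0,0,0],1]
    - [[16,0,0],[0,0,0],1]
    - [[21,0,0],[0,0,0],1]
    - [[22,0,0],[0,0,0],1]
    - [[22,0,0],[0,0,0],1]

```text
time_s: 13.95
ee_pos: [0.4564, 0.2262, 0.1098]
orientation: [0.675, -0.212, 0.674, 0.212]
wrist_force: [-0.9, -0.3, -5.0]
width: 0.3
```

```bash
python3 -c "
from h import *
go(.4562,.2255,.103,35);s=manip.get_state();print(s['ee_pos'],s['width'])
im=camera('side')[:,:,::-1].copy(); z=s['ee_pos'][2]-.0911
print('expected foot/knobtop/board',proj('side',[.4562,.2255,z]),proj('side',[.4562,.2255,z+.122]),proj('side',[.4562,.2255,.012]))
cv2.imwrite('pics/t8.png',cv2.resize(im[200:350,220:420],None,fx=4,fy=4))"
```

```text
shift [ 6.8 -0.4 -0.6] len 7.0 rot [-0.001  0.001  0.   ] t 13.95 q [ 0.46  0.12 -0.31  1.14 -0.    1.42] F [-0.94 -0.33 -5.03]
[0.45644008 0.22618807 0.10979158] 0.30034737437325865
expected foot/knobtop/board [306.37531016 301.59910536] [306.14037743 253.74807119] [306.38650915 303.88011182]
```

View pics/t8.png

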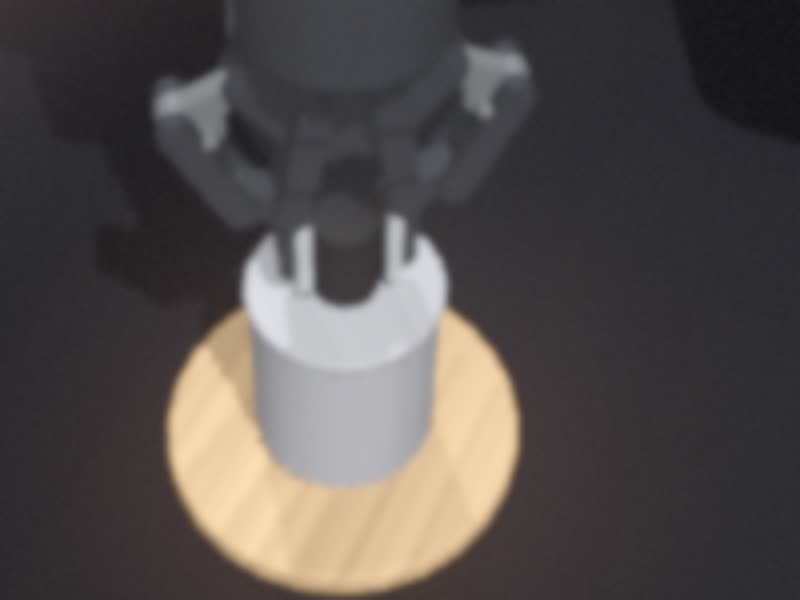

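The pot and board centres line up, at column 345 against 343 in the 4x crop. Lowering the last 7 mm slowly.

move_arm:
  targets:
    - [[2,0,0],[0,0,0],1]
    - [[4,0,0],[0,0,0],1]
    - [[5.5,0,0],[0,0,0],1]
    - [[6.5,0,0],[0,0,0],1]
    - [[6.5,0,0],[0,0,0],1]

```text
time_s: 14.5
ee_pos: [0.4563, 0.2262, 0.1032]
orientation: [0.675, -0.212, 0.674, 0.212]
wrist_force: [-0.4, -0.4, -1.7]
width: 0.307
```

move_arm:
  targets:
    - [[0.5,0,0],[0,0,0],1]
    - [[0.5,0,0],[0,0,0],1]

```text
time_s: 14.7
ee_pos: [0.4564, 0.2262, 0.1031]
orientation: [0.675, -0.212, 0.674, 0.212]
wrist_force: [-2.4, -0.4, 4.0]
width: 0.306
```

```bash
python3 -c "
from h import *
for k in range(3):
  camera('side');s=manip.get_state();print(s['wrist_force'].round(2),s['wrist_torque'].round(3),s['ee_pos'])"
```

```text
[ 0.04 -1.24  5.57] [-0.303  0.744 -0.02 ] [0.45640591 0.22623923 0.10305694]
[-1.98 -0.95  6.21] [-0.389  0.737 -0.06 ] [0.4564127  0.22624623 0.10307627]
[-2.05 -0.37  4.63] [-0.334  0.755 -0.003] [0.45640776 0.22625641 0.10306563]
```

The board now carries the pot (force +5 N at z 0.1031, as predicted). Releasing.

move_arm:
  targets:
    - [[-0.5,0,0],[0,0,0],0.68]
    - [[-0.5,0,0],[0,0,0],0.62]
    - [[-0.5,0,0],[0,0,0],0.4]
    - [[-0.5,0,0],[0,0,0],0.2]
    - [[-0.5,0,0],[0,0,0],0]

```text
time_s: 15.35
ee_pos: [0.4562, 0.2261, 0.1027]
orientation: [0.674, -0.212, 0.674, 0.212]
wrist_force: [0.9, -0.7, 0.6]
width: 0.87
```

move_arm:
  targets:
    - [[0,0,0],[0,0,0],0]
    - [[-15,0,0],[0,0,0],0]
    - [[-40,0,0],[0,0,0],0]
    - [[-75,0,0],[0,0,0],0]
    - [[-110,0,0],[0,0,0],0]

```text
time_s: 15.85
ee_pos: [0.4558, 0.2259, 0.2137]
orientation: [0.674, -0.212, 0.675, 0.212]
wrist_force: [0.4, -0.5, -0.3]
width: 0.994
```

```bash
python3 -c "
from h import *
go(.2,.485,.231,67)"
```

```text
shift [-17.2 358.9 -61.2] len 364.0 rot [-0.559 -0.001 -0.   ] t 15.85 q [ 0.46  0.1  -0.11  1.36 -0.    1.42] F [ 0.39 -0.47 -0.29]
```

Clear of the pot; I'll move the arm out of the camera views to check.

move_arm:
  targets:
    - [[-10,40,-6],[-0.06,0,0],0]
    - [[-17,80,-12],[-0.12,0,0],0]
    - [[-17,120,-20],[-0.18,0,0],0]
    - [[-17,160,-27],[-0.24,0,0],0]
    - [[-17,200,-34],[-0.3,0,0],0]

```text
time_s: 16.35
ee_pos: [0.3125, 0.3715, 0.2301]
orientation: [0.635, -0.311, 0.635, 0.312]
wrist_force: [-0.2, -0.6, -0.4]
width: 0.999
```

move_arm:
  targets:
    - [[0,40,10],[-0.06,0,0],0]
    - [[0,80,20],[-0.12,0,0],0]
    - [[0,120,30],[-0.18,0,0],0]
    - [[0,150,35],[-0.24,0,0],0]
    - [[0,150,35],[-0.24,0,0],0]

```text
time_s: 16.85
ee_pos: [0.2145, 0.4925, 0.2292]
orientation: [0.592, -0.386, 0.593, 0.386]
wrist_force: [1.0, 0.5, 0.0]
width: 1.004
```

```bash
python3 -c "
from h import *
t=camera('top')[:,:,::-1].copy();b=camera('side')[:,:,::-1]
g=cv2.cvtColor(t,cv2.COLOR_BGR2HSV)
for thr in (130,150):
  m=((g[...,1]<50)&(g[...,2]>thr)).astype(np.uint8)
  for c in cv2.findContours(m,cv2.RETR_EXTERNAL,cv2.CHAIN_APPROX_NONE)[0]:
    if 600<cv2.contourArea(c)<2000:
      c=cv2.convexHull(c)
      for z in(.083,.095): print(thr,z,np.round(cv2.fitEllipse(np.array([ray('top',*q,z)[:2] for q in c[:,0]]).astype(np.float32))[:2],4).tolist())
print(manip.get_state()['time_s'])
cv2.imwrite('pics/t9.png',np.vstack([b[:340],t[60:310]]))"
```

```text
130 0.083 [[0.4561, 0.2295], [0.0781, 0.0784]]
130 0.095 [[0.4555, 0.2261], [0.077, 0.0773]]
130 0.083 [[0.5787, 0.0287], [0.0778, 0.0784]]
130 0.095 [[0.5763, 0.0283], [0.0767, 0.0773]]
130 0.083 [[0.9084, 0.3366], [0.1585, 0.3233]]
130 0.095 [[0.9012, 0.3316], [0.1562, 0.3186]]
150 0.083 [[0.4561, 0.2297], [0.0767, 0.0778]]
150 0.095 [[0.4554, 0.2263], [0.0756, 0.0767]]
150 0.083 [[0.5789, 0.0284], [0.0772, 0.0778]]
150 0.095 [[0.5764, 0.0279], [0.0761, 0.0767]]
16.95
```

View pics/t9.png

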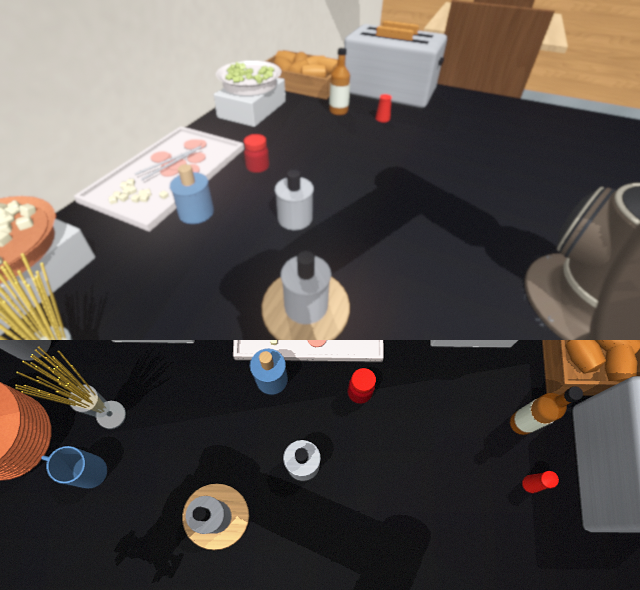

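The full pot stands upright at (0.4555, 0.226), about 1.5 mm from the board centre. The empty pot is at (0.579, 0.0285), about 1 mm from where it started. The arm is clear, so I'm handing in.

```bash
python3 -c "
from bench import job
print(job.sign_off())"
```

```text
the job is handed in; nothing more can be done
None
```

The full pot is standing on the round board and the nearly empty one is back where it started. I lifted both to tell them apart: the first read about 2.2 N (0.22 kg, nearly empty) and the second about 4.65 N (0.47 kg, full).

**Last checks:**
- **Full pot:** the top view puts it upright about 1–2 mm from the board centre.
- **Nearly empty pot:** it is upright about 1 mm from its first measured spot, which is within the measuring error.
- **Time and force:** the job took about 17 s of the 64 s allowed. The highest wrist force I read was about 7 N.
- **Disagreements:** the two cameras differed by up to about 4 mm in y on the knobs at the start. I went mostly by the top-view lid fit, and both grasps came out centred.

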